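# Weigh the jar carrier level on the spring balance

## Task

Lift the two-jar carrier by its handle and set it gently on the pan of the spring balance under the splash guard, lying across the pan (long side along the pan's long side) and centred from front to back. The jars hold different, unknown fills, so shift the carrier sideways as needed until the loaded pan comes to rest level, its needle at the middle mark; keep both jars seated in the carrier, do not press the pan down to its stop, do not bump the balance or its guard and leave the other things on the bench alone.

Things in the scene. Friction and masses are not known exactly. Their poses are not given: they have to be found in the camera images.
- carrier: aluminium two-jar carrier, 57 (x) x 152 (y) mm tray, 26 mm high rim, with an upright handle plate in its middle: 30 mm (x) x 12 mm (y) thick, top 120 mm above the underside. Origin at the centre of its underside, z up. Itself 0.12 kg, evenly built; loaded 0.3 to 0.4 kg. A half turn about z makes no difference
- carrier_grip (a point): point to grip in the carrier's handle plate, 97 mm above its underside; axes as the carrier's: the fingers close along y on the 12 mm thickness, the tool may lean in the x-z plane
- jar_a: closed white jar with grey lid, 46 mm diameter, 50 mm high, in one of the carrier's two pockets (pocket centres at y = +47.5 and -47.5 mm, floor 5 mm above the carrier's underside). Origin at the centre of its underside. Its fill, 0.04 to 0.22 kg, is hidden, and differs clearly from the other jar's
- jar_b: the other jar, alike from outside
- scale: fixed spring balance, housing 190 mm wide (y), front towards -x; origin on the bench under the pan's centre, z up, x pointing from its open front to its back. A splash guard stands over the back half: a back sheet at x = 108 to 114 mm and a roof from x = 0 (over the pan's centre) to 114 mm, y = -95 to 95 mm, underside 246 mm, top 258 mm above the bench. Over the front half it is open
- guard: the splash guard, painted grey sheet, fixed to the balance; same origin and axes as the scale
- pan_top (a point): centre of the pan's top face, 60 mm above the bench when unloaded; axes as the scale's, rocking with the pan. The pan is a flat steel plate 120 mm (x) by 220 mm (y), 6 mm thick
- pan_tilt (a joint): rocking of the pan about the scale's x axis (pivot at the middle, 10 mm under the top face), rad, spring-centred: 0 = level, needle at the middle mark; positive = its +y end is up; stops at -0.14 and 0.14. Roughly 0.007 rad for each mm that the load's centre of mass stands off the middle
- pan_sink (a joint): how far the pan is pressed down on its spring, m; 0 = unloaded, about 7 to 12 mm under the loaded carrier (350 N/m), stop at 25 mm
- photo_eye: bystander: small black box sensor, 61x20x35 mm, origin at the centre of its underside
- rail_clamp: bystander: orange clamp block, 66x72x28 mm, origin at the centre of its underside
- spare_knob: bystander: black star knob with a stud, 36x41x44 mm, origin at the centre of its underside
Not all that is in view belongs to the job. What is shaped like the jar_b but green or turquoise is not meant.

How it is judged:
At the end, for the whole second after the job is handed in: The carrier stands flat on the pan, across it within 0.15 rad, its centre within 12 mm of the pan's centre from front to back and within 35 mm sideways; the pan carries it, at rest, and is level within 0.05 rad; both jars are still seated in the carrier's pockets (x of carrier in the frame of pan_top between -0.012 and 0.012 m and y of carrier in the frame of pan_top between -0.035 and 0.035 m and z of carrier in the frame of pan_top between -0.004 and 0.006 m and angle between the y axis of carrier and the y axis of pan_top, either way round below 0.15 rad and value of joint pan_tilt between -0.05 and 0.05 rad and value of joint pan_sink above 0.004 m and z of jar_a in the frame of carrier between 0 and 0.012 m and z of jar_b in the frame of carrier between 0 and 0.012 m and linear speed of carrier below 0.01 m/s); the robot touches nothing.
It fails at once if the pan is pressed down more than 22 mm, near its stop (value of joint pan_sink above 0.022 m).
It fails at once if the robot bumps the balance, or the robot, the carrier or a jar bumps its guard, with more than 6 N (contact force between any of the arm, the fingers and scale above 6 N or contact force between any of carrier, jar_a, jar_b and guard above 6 N).
It fails at once if a bystander is moved more than 20 mm (distance of any of photo_eye, rail_clamp, spare_knob from where it was at the start of the episode above 0.02 m).
It also fails if it takes over 67 s, if anything falls off the work surface, if the arm or the gripper's body presses on something with over 40 N, if the wrist force passes 120 N, or if a joint passes its speed limit or range.

## Robot

A 6-joint arm with a two-finger parallel gripper is mounted at the origin on a cart in front of the work surface, level with it; the furniture and walls round the work are solid. World frame = base frame: x ahead of the robot, y to its left, z up, the work surface at z = 0. Lengths are in m, angles in rad, forces in N, time in s.
With the tool pointing down it reaches from about 0.25 to 0.725 m from the base axis. Payload 4 kg.
Tool frame: the origin (TCP) lies on the centre line of the jaws, within the pads' length; the fingertips stand 22 mm ahead of it and the grasp point (between the pads) lies 3 mm ahead of it (bot.tip_reach is the distance from the TCP to the fingertips, in m); z points along the fingers, y is the line along which they close (so a half turn about z gives the same grasp; the last joint's range is limited). The gripper opens to 85 mm and grips with 20 to 120 N. Pads are 22 mm wide; open, the fingers measure 114 mm over their backs; the gripper's body (76 mm by 85 mm) begins 54 mm behind the grasp point. The pads swing forward as they close: fully open they stand 13 mm farther back than shut.
Start: joints at [1.13, 0.241, 0.005, 1.335, 0, 1.571], TCP at [0.213, 0.452, 0.253] pointing down, gripper open.
Joint ranges: [-2.72, 2.72], [-1.05, 1.87], [-1.09, 1.28], [-1.99, 2.15], [-1.42, 1.44], [-3.14, 3.14]. Speed limits (rad/s): [2.79, 2.79, 3.14, 3.14, 3.14, 3.14].

## Interface

Orientations are given as a unit quaternion [x, y, z, w].
In Python, from workcell import bot gives the robot as it stands. The module is installed in compiled form; this text tells all that it offers.
- The arm moves only by the tool apply_moves, never from a script. Its argument "commands" is a list of rows, each a list of 4 numbers: the shift along the tool's x, y, z scaled (see below), then the turn about the tool's z scaled (see below). In form: [[tx, ty, tz, roll], ...]. A call has exactly 5 rows; each row shifts and turns the commanded pose from where the row before left it, along the tool's axes as they then stand; what a row does not reach is not made up. The controller multiplies each number of a shift by 20 mm and each number of a turn by 60 degrees. A row lasts 1/12 s, in which the tool goes at most 41.7 mm and 7.16 degrees, less where a joint would pass 70% of its speed; a pose out of reach is approached as far as the arm can. A call with a number of a shift or a turn outside -1 to 1 is refused whole. A call with a gripper value outside its range is refused whole. "claw" is the closure, from 0 (fully open) to 1 (shut), set as the call begins (left out, the last holds). The fingers move at their own pace and stop on an object; the grip force is fixed at half the most. Time passes only in rows, so rows that do not move let the fingers close, or fill a call up. It gives the time, the measured TCP pose, the force, the opening and the grip force at its end, in the units of the state.
- bot.get_obs(): the state, without advancing time (a new reading comes with each control period).
- bot.camera(name): name is "side" or "top" or "wrist"; returns a dict with "image" (384x512x3 uint8, blue, green, red), "camera_matrix" (3x3 intrinsics, pixels), "k1" (the pictures are not rectified: a ray, as slopes to the right and down, at radius r is drawn at 1 + k1 r^2 times it, then the intrinsics apply), "R" (3x3) and "t" (3): a world point X has camera coordinates R X + t. Camera axes: x right, y down, z forward; pixel columns grow to the right and rows downward; lengths in m; the calibration is good to about 2 mm. A picture is of the moment at which its call begins. There is no depth.
- bot.job_done(): hands the job in; it is judged then, once.
The state is a dict: "clock": time; "joint_pos": joint angles; "joint_vel": joint speeds; "tau": joint torques, N m; "eef_pos": TCP position; "tool_rot": TCP orientation; "ft_force": force on the tool from outside, world axes, zero at the start; "ft_torque": the same for the moment, N m; "grip_width": finger opening in m; "grasp_force": force on a finger pad.
Only numpy, scipy, OpenCV 4.12 (cv2) and the standard library are available. Lean on these libraries where they do the work, as an engineer would, in place of code of your own. Each camera call takes 0.05 s, during which the arm holds its last target. There are 200 camera calls.

## Working session

There is one attempt and no reset: what is moved stays moved. The work goes in short steps, Python scripts to look and compute and a tool call to move; the robot and the scene stay as the last step left them, time stands still between calls to the robot, and variables do not carry over. Pictures are saved under pics/ and viewed, at most 10 in all, crops included, and the job is handed in when it is done.

Besides the shell and the picture viewer there is one more tool, called after "Emit:" as name(argument=value, ...), one argument or row to a line, values as JSON. apply_moves: Moves the arm, as the interface text tells. Shifts and turns lie within -1 to 1; 1 stands for 20 mm of shift or 60 degrees of turn. Its arguments: {"type":"object","properties":{"commands":{"type":"array","items":{"type":"array","items":{"type":"number","minimum":-1,"maximum":1}}},"claw":{"type":"number"}},"required":["commands"]}

```bash
mkdir -p pics; cat > h.py <<'E'
import numpy as np, cv2
from workcell import bot
def shot(n,f=None):
    c=bot.camera(n)
    if f: cv2.imwrite('pics/'+f,c['image'])
    return c
def ray(c,u,v):
    K=np.array(c['camera_matrix']);R=np.array(c['R']);t=np.array(c['t'])
    d=np.array([(u-K[0,2])/K[0,0],(v-K[1,2])/K[1,1]]);s=d.copy()
    for _ in range(20): s=d/(1+c['k1']*(s@s))
    return -R.T@t, R.T@np.array([s[0],s[1],1])
def onz(c,u,v,z):
    o,d=ray(c,u,v); return o+d*(z-o[2])/d[2]
def onx(c,u,v,x):
    o,d=ray(c,u,v); return o+d*(x-o[0])/d[0]
def proj(c,X):
    p=np.array(c['R'])@X+np.array(c['t']);s=p[:2]/p[2];s=s*(1+c['k1']*(s@s))
    K=np.array(c['camera_matrix']);return np.array([K[0,0]*s[0]+K[0,2],K[1,1]*s[1]+K[1,2]])
E
python3 - <<'E'
from h import *
a=shot('top','t1.png');b=shot('side','s1.png')
for c in(a,b): print(ray(c,256,192)); 
print(bot.get_obs())
E
```

```text
(array([0.40001977, 0.08053823, 1.00670072]), array([ 0.12019951,  0.00941136, -0.99308613]))
(array([0.45480182, 0.96308235, 0.56697733]), array([ 0.05040233, -0.88980443, -0.45368707]))
{'clock': 0.1, 'joint_pos': array([1.12998429e+00, 2.41277562e-01, 3.88933255e-03, 1.33521880e+00,
       1.16523906e-05, 1.57077766e+00]), 'joint_vel': array([ 5.25963463e-04, -1.82532077e-03,  3.78853053e-03, -1.21334444e-03,
       -5.89723468e-05,  2.58600865e-04]), 'tau': array([-3.17893807e-05, -3.73138332e+01,  2.53009665e+01,  1.08945463e-02,
       -5.26686210e-05, -9.41398639e-06]), 'eef_pos': array([0.21311301, 0.45173563, 0.25254355]), 'tool_rot': array([ 2.18616645e-01,  9.75810403e-01, -8.82174846e-04, -2.03626839e-04]), 'ft_force': array([-1.19102313, -1.48884006, -0.5472844 ]), 'ft_torque': array([ 0.00030728, -0.0174611 ,  0.04273626]), 'grasp_force': 0.0, 'grip_width': 0.08563983453833535}
```

View pics/t1.png

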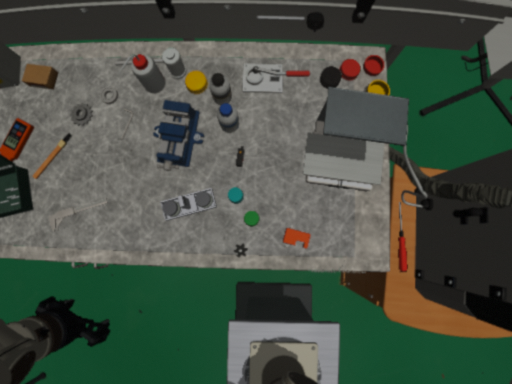

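View pics/s1.png

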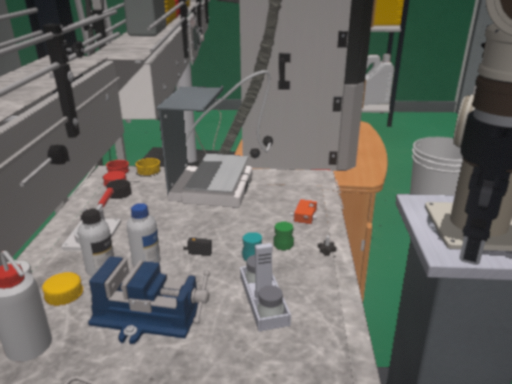

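The top view shows the carrier at about (188,204), the balance with its pan at about (345,160) and its guard roof at about (365,115), the clamp at (297,238), the photo eye at (240,156) and the knob at (240,250). In the side view the carrier's handle is at (263,268) and the balance at (210,180). I'll enlarge the carrier and the balance to pick corners.

```bash
python3 - <<'E'
from h import *
t=cv2.imread('pics/t1.png');s=cv2.imread('pics/s1.png')
f=lambda i,x,y,w,h,k:cv2.resize(i[y:y+h,x:x+w],None,fx=k,fy=k,interpolation=cv2.INTER_CUBIC)
a=f(t,155,180,66,50,6);b=f(t,295,80,120,120,5)
H=np.zeros((600,800,3),np.uint8);
a=f(t,155,180,66,50,6);H[:300,:396]=a
b=f(t,295,85,120,110,10/3.);H[:b.shape[0],400:400+b.shape[1]]=b
c=f(s,230,235,70,95,3);H[300:585,:210]=c
cv2.imwrite('pics/z1.png',H)
E
```

```text
(no output)
```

View pics/z1.png

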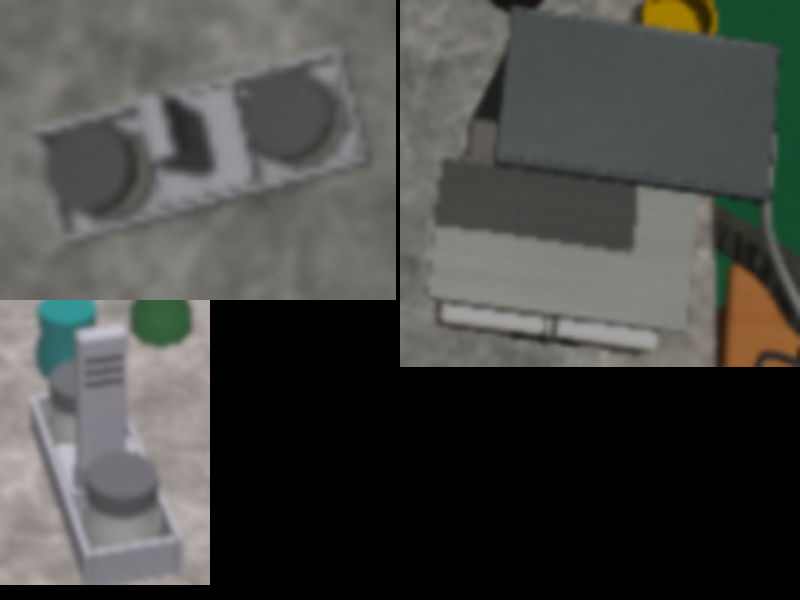

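```bash
python3 - <<'E'
from h import *
c=shot('top')
P=lambda L,fx,fy,k,z:np.array([onz(c,fx+x/k,fy+y/k,z) for x,y in L])
r=P([(38,132),(338,52),(366,158),(65,240)],155-.0,180,6,.026)
print('carrier',r.round(4),r.mean(0)); d=(r[0]+r[3]-r[1]-r[2]); print('len',np.linalg.norm(r[0]-r[1]),np.linalg.norm(r[0]-r[3]),'yaw of +y axis',np.degrees(np.arctan2(-d[0],d[1])))
h=P([(140,98),(160,93),(172,160),(150,162)],155,180,6,.12);print('handle',h.mean(0))
p=P([(442,160),(432,297),(686,328)],295-120,85,10/3,.06);print('pan',p.round(4),'ctr',(p[0]+p[2])/2,np.linalg.norm(p[1]-p[2]),np.linalg.norm(p[1]-p[0]))
d=p[1]-p[2];print('pan yaw',np.degrees(np.arctan2(-d[0],d[1])))
q=P([(513,8),(778,45),(770,198),(497,163)],295-120,85,10/3,.258);print('roof',q.round(4));d=q[3]-q[2];print(np.degrees(np.arctan2(-d[0],d[1])),'front mid',(q[2]+q[3])/2,np.linalg.norm(d),np.linalg.norm(q[0]-q[3]))
for n,u,v,z in(('clamp',297,238,.028),('knob',240,250,.03),('eye',240,156,.03),('teal',236,195,.05),('green',251,218,.05)):print(n,onz(c,u,v,z).round(3))
from scipy.spatial.transform import Rotation as R
print(R.from_quat(bot.get_obs()['tool_rot']).as_matrix().round(3))
E
```

```text
carrier [[0.4833 0.3594 0.026 ]
 [0.5251 0.2172 0.026 ]
 [0.475  0.202  0.026 ]
 [0.4323 0.3438 0.026 ]] [0.47892126 0.28059681 0.026     ]
len 0.14815019015528116 0.053285471666440404 yaw of +y axis 16.568558403595972
handle [0.47825668 0.28154879 0.12      ]
pan [[ 0.6848 -0.0506  0.06  ]
 [ 0.5678 -0.0432  0.06  ]
 [ 0.5479 -0.2569  0.06  ]] ctr [ 0.61636164 -0.15371955  0.06      ] 0.21457106711509843 0.11721947883887891
pan yaw -5.317200319843652
roof [[ 0.7338 -0.0712  0.258 ]
 [ 0.716  -0.2559  0.258 ]
 [ 0.6073 -0.246   0.258 ]
 [ 0.6244 -0.0599  0.258 ]]
-5.247954951344337 front mid [ 0.61582118 -0.15297425  0.258     ] 0.18689076084536382 0.11001329247111782
clamp [ 0.392 -0.028  0.028]
knob [0.354 0.13  0.03 ]
eye [0.621 0.138 0.03 ]
teal [0.506 0.145 0.05 ]
green [0.443 0.101 0.05 ]
[[-0.904  0.427 -0.001]
 [ 0.427  0.904 -0.001]
 [ 0.    -0.002 -1.   ]]
```

Emit:
apply_moves(
  commands=[
    [0,0,0,-0.1],
    [0,0,0,-0.1],
    [0,0,0,-0.1],
    [0,0,0,-0.1],
    [0,0,0,-0.1],
  ],
  claw=0,
)

```text
clock: 0.57
eef_pos: [0.2132, 0.452, 0.2529]
tool_rot: [-0.044, 0.999, -0.0, -0.0]
ft_force: [-0.2, 0.4, 0.4]
grip_width: 0.0856
grasp_force: 0.0
```

Emit:
apply_moves(
  commands=[
    [0,0,0,-0.1],
    [0,0,0,-0.1],
    [0,0,0,0],
    [-0.8,-0.95,0,0],
    [-0.8,-0.95,0,0],
  ],
)

```text
clock: 0.98
eef_pos: [0.2545, 0.4251, 0.253]
tool_rot: [-0.146, 0.989, -0.0, -0.0]
ft_force: [-0.6, -0.2, -0.4]
grip_width: 0.0854
grasp_force: 0.0
```

Emit:
apply_moves(
  commands=[
    [-0.8,-0.95,0,0],
    [-0.8,-0.95,0,0],
    [-0.8,-0.95,0,0],
    [-0.8,-0.95,0,0],
    [-0.8,-0.95,0,0],
  ],
)

```text
clock: 1.4
eef_pos: [0.3597, 0.3563, 0.2531]
tool_rot: [-0.144, 0.99, -0.0, -0.0]
ft_force: [-0.6, -0.7, 0.2]
grip_width: 0.0855
grasp_force: 0.0
```

Emit:
apply_moves(
  commands=[
    [-0.8,-0.95,0,0],
    [-0.8,-0.95,0,0],
    [-0.8,-0.95,0,0],
    [-0.8,-0.95,0,0],
    [0,0,0,0],
  ],
)

```text
clock: 1.82
eef_pos: [0.4451, 0.3005, 0.2528]
tool_rot: [-0.142, 0.99, -0.001, 0.001]
ft_force: [0.3, -0.1, 0.2]
grip_width: 0.0852
grasp_force: 0.0
```

Emit:
apply_moves(
  commands=[
    [-0.47,-0.7,0,0],
    [-0.47,-0.7,0,0],
    [0,0,0.8,0],
    [0,0,0.8,0],
    [0,0,0,0],
  ],
)

```text
clock: 2.23
eef_pos: [0.4663, 0.2804, 0.218]
tool_rot: [-0.144, 0.99, -0.001, -0.003]
ft_force: [-1.4, 0.6, -0.1]
grip_width: 0.0858
grasp_force: 0.0
```

```bash
python3 - <<'E'
from h import *
c=shot('wrist','w1.png');o=bot.get_obs();print(o['eef_pos'],o['tool_rot'],ray(c,256,192))
from scipy.spatial.transform import Rotation as R
M=R.from_quat(o['tool_rot']).as_matrix()
a=np.radians(16.5);ct=np.array([.4786,.281,0]);ex=np.array([np.cos(a),np.sin(a),0]);ey=np.array([-np.sin(a),np.cos(a),0])
for x,y in((-.015,-.006),(-.015,.006),(.015,.006),(.015,-.006)):
    print('pred handle',proj(c,ct+ex*x+ey*y+[0,0,.12]).round(1))
for x,y in((-.0285,-.076),(-.0285,.076),(.0285,.076),(.0285,-.076)):
    print('pred rim',proj(c,ct+ex*x+ey*y+[0,0,.026]).round(1))
E
```

```text
[0.46666193 0.28081047 0.21950715] [-1.44814238e-01  9.89456006e-01 -8.06386437e-04 -2.23553309e-03] (array([0.39301014, 0.2587182 , 0.33937255]), array([ 0.28823477,  0.09638066, -0.95278685]))
pred handle [241.7 196.1]
pred handle [256.8 196.1]
pred handle [256.5 230.5]
pred handle [242.1 230.4]
pred rim [181.2 157.1]
pred rim [319.6 157.4]
pred rim [316.1 206.1]
pred rim [184.6 205.8]
```

View pics/w1.png

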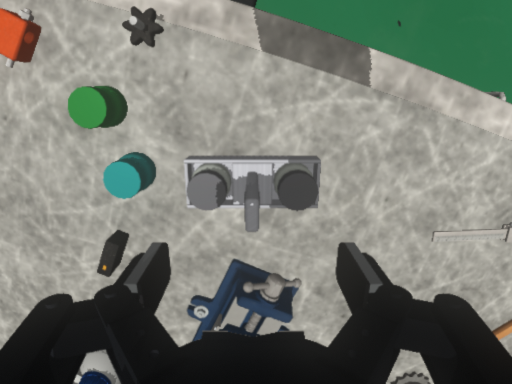

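The wrist view shows the carrier rim spanning columns 185–320 and rows 157–207, with the handle at (252,205). It is square to the jaws and within about 2 mm of the prediction, so I'll descend and grip.

Emit:
apply_moves(
  commands=[
    [-0.16,-0.08,0.7,0],
    [0,0,0.8,0],
    [0,0,0.8,0],
    [0,0,0.8,0],
    [0,0,0.8,0],
  ],
)

```text
clock: 2.7
eef_pos: [0.4719, 0.2816, 0.1439]
tool_rot: [-0.145, 0.989, 0.0, 0.001]
ft_force: [0.7, 0.3, -0.2]
grip_width: 0.0853
grasp_force: 0.0
```

Emit:
apply_moves(
  commands=[
    [0,0,0.8,0],
    [0,0,0.8,0],
    [0,0,0.4,0],
    [0,0,0,0],
    [0,0,0,0],
  ],
)

```text
clock: 3.12
eef_pos: [0.4717, 0.2812, 0.1039]
tool_rot: [-0.146, 0.989, 0.0, 0.0]
ft_force: [-0.2, 0.3, 0.4]
grip_width: 0.0853
grasp_force: 0.0
```

```bash
python3 - <<'E'
from h import *
import numpy as np
c=shot('wrist','w2.png')
L=[]
for i in range(4):
    o=bot.get_obs();L.append(np.r_[o['ft_force'],o['ft_torque']]);bot.camera('top')
print(np.mean(L,0).round(3),np.std(L,0).round(3),o['eef_pos'],o['tool_rot'])
E
```

```text
[ 0.457  0.443  0.203 -0.018 -0.003  0.013] [0.199 0.557 0.58  0.051 0.043 0.017] [0.47245911 0.28130588 0.10465755] [-1.45549113e-01  9.89350248e-01  4.72864147e-04  1.14855087e-03]
```

Emit:
apply_moves(
  commands=[
    [0,0,0.2,0],
    [0,0,0,0],
    [0,0,0,0],
    [0,0,0,0],
    [0,0,0,0],
  ],
  claw=1,
)

```text
clock: 3.78
eef_pos: [0.4717, 0.2807, 0.0993]
tool_rot: [-0.146, 0.989, -0.0, -0.0]
ft_force: [-0.3, -0.0, -0.0]
grip_width: 0.0254
grasp_force: 0.0
```

Emit:
apply_moves(
  commands=[
    [0,0,0,0],
    [0,0,0,0],
    [0,0,0,0],
    [0,0,0,0],
    [0,0,0,0],
  ],
)

```text
clock: 4.2
eef_pos: [0.4718, 0.2808, 0.0994]
tool_rot: [-0.146, 0.989, -0.0, 0.0]
ft_force: [-0.8, -0.5, 0.8]
grip_width: 0.0112
grasp_force: 59.0
```

Emit:
apply_moves(
  commands=[
    [0,0,-0.2,0],
    [0,0,-0.4,0],
    [0,0,-0.5,0],
    [0,0,-0.5,0],
    [0,0,0,0],
  ],
)

```text
clock: 4.62
eef_pos: [0.4731, 0.2817, 0.1342]
tool_rot: [-0.146, 0.989, 0.001, 0.002]
ft_force: [1.7, -0.4, -3.7]
grip_width: 0.0113
grasp_force: 58.5
```

```bash
cat > ft.py <<'E'
from h import *
from scipy.spatial.transform import Rotation as R
L=[]
for i in range(24):
    o=bot.get_obs();L.append(np.r_[o['ft_force'],o['ft_torque']]);bot.camera('top')
m=np.mean(L,0);M=R.from_quat(o['tool_rot']).as_matrix()
print(m.round(3),(np.std(L,0)/24**.5).round(3),o['eef_pos'],o['tool_rot'],o['grip_width'],o['grasp_force'])
print('tool-frame F,T',(M.T@m[:3]).round(3),(M.T@m[3:]).round(4))
E
python3 ft.py
```

```text
[-0.113  0.121 -3.834 -0.085  0.009 -0.018] [0.122 0.104 0.063 0.006 0.006 0.005] [0.47166298 0.28076193 0.13130675] [-1.45584381e-01  9.89345838e-01  2.52216687e-06 -6.97529519e-06] 0.011041692985412818 58.43518853187561
tool-frame F,T [0.074 0.148 3.834] [0.0787 0.0334 0.0178]
```

Emit:
apply_moves(
  commands=[
    [0,0,-0.6,0],
    [0,0,-0.9,0],
    [0,0,-0.9,0],
    [0,0,-0.9,0.02],
    [0,0,-0.9,0.04],
  ],
)

```text
clock: 6.23
eef_pos: [0.4715, 0.2807, 0.2161]
tool_rot: [-0.114, 0.994, -0.0, -0.0]
ft_force: [-1.0, 0.6, -3.5]
grip_width: 0.0113
grasp_force: 58.6
```

Emit:
apply_moves(
  commands=[
    [0,0,-0.5,0.06],
    [0,0,-0.2,0.08],
    [0,0,0,0.08],
    [0,0,0,0.06],
    [0,0,0,0.027],
  ],
)

```text
clock: 6.65
eef_pos: [0.4716, 0.2808, 0.2295]
tool_rot: [0.047, 0.999, 0.0, 0.0]
ft_force: [0.1, 0.1, -4.4]
grip_width: 0.0116
grasp_force: 58.6
```

Emit:
apply_moves(
  commands=[
    [0,-0.2,0,0],
    [0,-0.5,0,0],
    [0,-0.8,0,0],
    [0,-0.8,0,0],
    [0,-0.8,0,0],
  ],
)

```text
clock: 7.07
eef_pos: [0.4655, 0.2176, 0.2292]
tool_rot: [0.046, 0.999, -0.0, -0.0]
ft_force: [-0.1, -0.3, -3.7]
grip_width: 0.0113
grasp_force: 58.7
```

Emit:
apply_moves(
  commands=[
    [0,-0.8,0,0],
    [0,-0.8,0,0],
    [0,-0.8,0,0],
    [0,-0.8,0,0],
    [0,-0.8,0,0],
  ],
)

```text
clock: 7.48
eef_pos: [0.458, 0.1377, 0.2293]
tool_rot: [0.046, 0.999, -0.0, -0.0]
ft_force: [0.6, -0.3, -3.7]
grip_width: 0.0112
grasp_force: 58.7
```

Emit:
apply_moves(
  commands=[
    [-0.3,-0.8,0,0],
    [-0.3,-0.8,0,0],
    [-0.3,-0.8,0,0],
    [-0.3,-0.8,0,0],
    [-0.3,-0.8,0,0],
  ],
)

```text
clock: 7.9
eef_pos: [0.4807, 0.0553, 0.2294]
tool_rot: [0.046, 0.999, -0.0, 0.0]
ft_force: [-0.1, 0.3, -3.1]
grip_width: 0.0114
grasp_force: 58.7
```

Emit:
apply_moves(
  commands=[
    [-0.3,-0.8,0,0],
    [-0.3,-0.8,0,0],
    [-0.3,-0.8,0,0],
    [-0.3,-0.8,0,0],
    [-0.3,-0.5,0,0],
  ],
)

```text
clock: 8.32
eef_pos: [0.5037, -0.0217, 0.2294]
tool_rot: [0.047, 0.999, -0.0, -0.0]
ft_force: [-0.5, 0.1, -3.4]
grip_width: 0.0113
grasp_force: 58.7
```

Emit:
apply_moves(
  commands=[
    [-0.3,-0.5,0,0],
    [-0.3,-0.4,0,0],
    [-0.2,-0.3,0,0],
    [0,0,0,0],
    [0,0,0,0],
  ],
)

```text
clock: 8.73
eef_pos: [0.518, -0.0448, 0.2291]
tool_rot: [0.046, 0.999, 0.0, -0.0]
ft_force: [0.6, 0.3, -3.9]
grip_width: 0.0112
grasp_force: 58.8
```

```bash
python3 - <<'E'
from h import *
t=shot('top');s=shot('side');w=shot('wrist');o=bot.get_obs();print(o['clock'],o['eef_pos'],o['tool_rot'])
f=lambda i,x,y,ww,hh,k:cv2.resize(i[y:y+hh,x:x+ww],None,fx=k,fy=k,interpolation=cv2.INTER_CUBIC)
H=np.zeros((600,800,3),np.uint8)
H[:300,:400]=f(t['image'],270,70,133,100,3.01)[:300,:400]
H[:300,400:]=f(s['image'],150,70,133,100,3.01)[:300,:400]
H[300:,:400]=f(w['image'],0,0,512,384,.78125)
cv2.imwrite('pics/z2.png',H)
E
```

```text
8.8833 [ 0.5176801  -0.04421978  0.22920944] [ 4.55331699e-02  9.98962785e-01  1.54351699e-04 -2.46794058e-04]
```

View pics/z2.png

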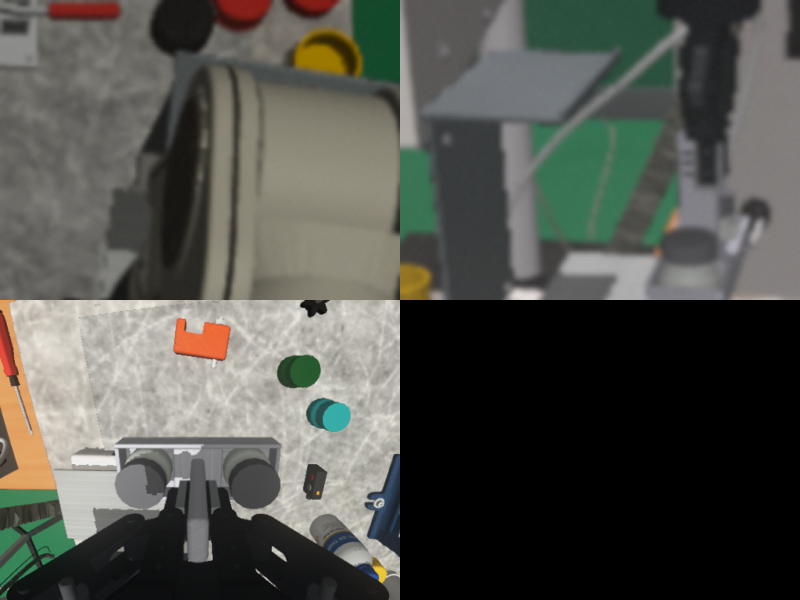

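The carrier hangs level in the grip. In the side crop the guard roof spans (425–620, 50–120). The wrist above the gripper looks wide, so I'll check its profile against the roof before going in.

```bash
python3 - <<'E'
from h import *
s=shot('side');o=bot.get_obs();p=o['eef_pos'];im=s['image'].copy()
ex=np.array([.9957,-.0924,0])
for h in(.05,.1,.15,.2,.25,.3):
    for d in(-.06,0,.06):
        q=proj(s,p+[0,0,h]+ex*d).round().astype(int);cv2.circle(im,tuple(int(v) for v in q),1,(0,0,255) if d else (0,255,255),-1)
cv2.imwrite('pics/s2.png',cv2.resize(im[0:200,180:512],None,fx=2.4,fy=2.4,interpolation=cv2.INTER_CUBIC))
E
```

```text
(no output)
```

View pics/s2.png

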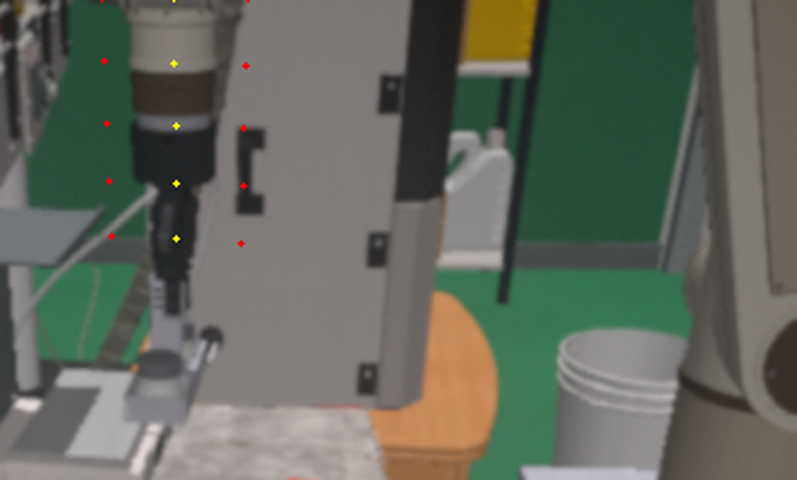

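The wrist's half-width along x is about 38 mm, and only from 100 mm above the TCP upward. A TCP at scale x = -48 mm therefore clears the roof.

Emit:
apply_moves(
  commands=[
    [-0.3,-0.4,0,0],
    [-0.3,-0.7,0,0],
    [-0.3,-0.7,0,0],
    [-0.3,-0.7,0,0],
    [-0.3,-0.7,0,0],
  ],
)

```text
clock: 9.35
eef_pos: [0.5424, -0.1124, 0.2293]
tool_rot: [0.046, 0.999, -0.0, 0.0]
ft_force: [-0.3, 0.0, -4.3]
grip_width: 0.0111
grasp_force: 58.8
```

Emit:
apply_moves(
  commands=[
    [-0.3,-0.7,0,0],
    [-0.3,-0.7,0,0],
    [-0.3,-0.7,0,0],
    [-0.3,-0.5,0,0],
    [-0.3,-0.2,0,0],
  ],
)

```text
clock: 9.77
eef_pos: [0.567, -0.1721, 0.2291]
tool_rot: [0.047, 0.999, -0.0, -0.0]
ft_force: [-0.1, 0.8, -3.7]
grip_width: 0.0112
grasp_force: 58.7
```

Emit:
apply_moves(
  commands=[
    [0,0,0,0],
    [0,0,0.5,0],
    [0,0,0.6,0],
    [0,0,0.6,0],
    [0,0,0.6,0],
  ],
)

```text
clock: 10.18
eef_pos: [0.5662, -0.1687, 0.1821]
tool_rot: [0.045, 0.999, 0.0, -0.0]
ft_force: [-0.0, -0.7, -3.3]
grip_width: 0.011
grasp_force: 58.8
```

Emit:
apply_moves(
  commands=[
    [0,0,0.3,0],
    [0,0,0.2,0],
    [0,0,0,0],
    [0,0,0,0],
    [0,0,0,0],
  ],
)

```text
clock: 10.6
eef_pos: [0.5671, -0.1698, 0.1741]
tool_rot: [0.046, 0.999, -0.0, 0.001]
ft_force: [-0.1, -0.4, -4.0]
grip_width: 0.0112
grasp_force: 58.8
```

```bash
cat > pos.py <<'E'
from h import *
from scipy.spatial.transform import Rotation as R
o=bot.get_obs();p=o['eef_pos'];d=p[:2]-[.6162,-.1533]
print(o['clock'],p.round(4),'scale-frame',(d@[.9957,-.0924]).round(4),(d@[.0924,.9957]).round(4),o['tool_rot'].round(3),o['ft_force'].round(1))
E
python3 pos.py
```

```text
10.6 [ 0.5671 -0.1698  0.1741] scale-frame -0.0473 -0.021 [ 0.046  0.999 -0.     0.001] [-0.1 -0.4 -4. ]
```

Emit:
apply_moves(
  commands=[
    [0,0,0.2,0],
    [0,0,0.2,0],
    [0,0,0.15,0],
    [0,0,0.1,0],
    [0,0,0.1,0],
  ],
)

```text
clock: 11.02
eef_pos: [0.5664, -0.1699, 0.1579]
tool_rot: [0.046, 0.999, 0.0, -0.0]
ft_force: [-1.1, 0.3, -3.6]
grip_width: 0.0115
grasp_force: 58.9
```

Emit:
apply_moves(
  commands=[
    [0,0,0.1,0],
    [0,0,0.1,0],
    [0,0,0.1,0],
    [0,0,0.1,0],
    [0,0,0,0],
  ],
)

```text
clock: 11.43
eef_pos: [0.5665, -0.1699, 0.1502]
tool_rot: [0.046, 0.999, -0.0, -0.0]
ft_force: [-2.1, -0.0, -0.2]
grip_width: 0.0114
grasp_force: 59.3
```

```bash
python3 ft.py; python3 pos.py
```

```text
[-2.297 -0.044 -0.651 -0.027  0.569  0.024] [0.098 0.11  0.096 0.009 0.008 0.006] [ 0.5666469  -0.16987991  0.1503137 ] [ 4.60303838e-02  9.98940040e-01 -1.08468764e-05  1.40181963e-05] 0.011237733442488879 59.252132177352905
tool-frame F,T [ 2.283 -0.255  0.65 ] [ 0.0791  0.5644 -0.0239]
12.6333 [ 0.5666 -0.1699  0.1503] scale-frame -0.0478 -0.0211 [ 0.046  0.999 -0.     0.   ] [-1.7 -0.5 -0.1]
```

Emit:
apply_moves(
  commands=[
    [0,0,0,0],
    [0,0,0,0],
    [0,0,0,0],
    [0,0,0,0],
    [0,0,0,0],
  ],
  claw=0.6,
)

```text
clock: 13.05
eef_pos: [0.567, -0.1699, 0.1506]
tool_rot: [0.046, 0.999, -0.0, 0.0]
ft_force: [1.3, 0.6, 0.0]
grip_width: 0.0344
grasp_force: 0.0
```

Emit:
apply_moves(
  commands=[
    [0,0,0,0],
    [0,0,0,0],
    [0,0,0,0],
    [0,0,0,0],
    [0,0,0,0],
  ],
)

```text
clock: 13.47
eef_pos: [0.5666, -0.1699, 0.1503]
tool_rot: [0.046, 0.999, 0.0, -0.0]
ft_force: [-0.1, -0.6, -0.8]
grip_width: 0.0338
grasp_force: 0.0
```

```bash
python3 - <<'E'
from h import *
t=shot('top');s=shot('side');w=shot('wrist');o=bot.get_obs();print(o['clock'],o['grip_width'],o['ft_force'])
np.savez('w3.npz',K=w['camera_matrix'],k1=w['k1'],R=w['R'],t=w['t'],im=w['image'])
f=lambda i,x,y,ww,hh,k:cv2.resize(i[y:y+hh,x:x+ww],None,fx=k,fy=k,interpolation=cv2.INTER_CUBIC)
H=np.zeros((600,800,3),np.uint8)
H[:,:400]=f(s['image'],150,80,115,150,4)[:600,:400] if False else f(s['image'],160,80,100,150,4)
H[:300,400:]=f(w['image'],0,0,512,384,.78125)
H[300:,400:]=f(t['image'],270,80,133,100,3.01)[:300,:400]
cv2.imwrite('pics/z3.png',H)
E
```

```text
13.6167 0.03412599354664013 [-0.17357518  0.25337477  0.31201643]
```

View pics/z3.png

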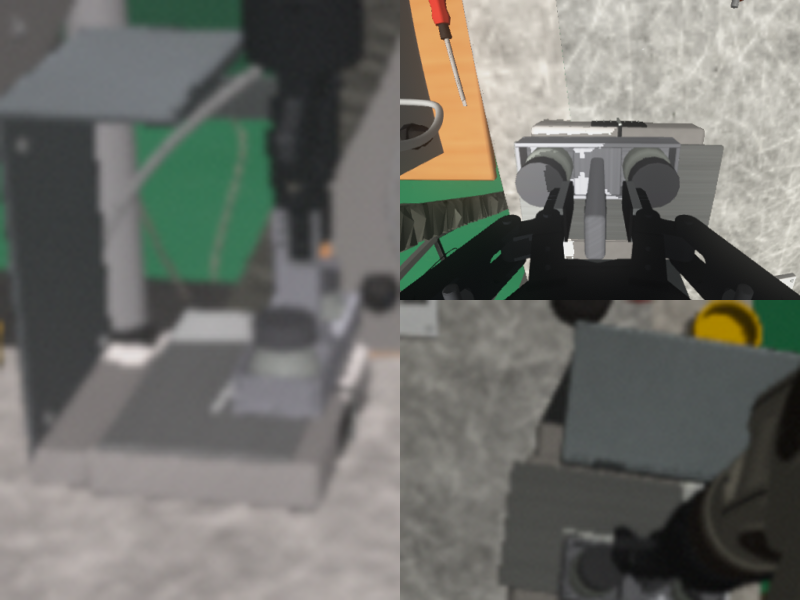

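The carrier stands on the pan near its front, and the needle at (618,125) sits close to the middle tick at (620,140). I'll back off upward, then check the tilt and the dial height.

Emit:
apply_moves(
  commands=[
    [0,0,-0.2,0],
    [0,0,-0.5,0],
    [0,0,-0.8,0],
    [0,0,-0.8,0],
    [0,0,-0.8,0],
  ],
)

```text
clock: 14.03
eef_pos: [0.5668, -0.1699, 0.2139]
tool_rot: [0.046, 0.999, -0.0, 0.0]
ft_force: [-0.1, 0.4, 0.4]
grip_width: 0.0341
grasp_force: 0.0
```

Emit:
apply_moves(
  commands=[
    [0.5,0,-0.8,0],
    [0.8,0,-0.5,0],
    [0.8,0,0,0],
    [0.8,0,0,0],
    [0,0,0,0],
  ],
  claw=0,
)

```text
clock: 14.45
eef_pos: [0.5068, -0.1643, 0.24]
tool_rot: [0.046, 0.999, -0.0, 0.0]
ft_force: [-0.8, -0.1, 0.3]
grip_width: 0.0855
grasp_force: 0.0
```

```bash
python3 pos.py; cat > look.py <<'E'
import sys
from h import *
O=np.array([.6162,-.1533,0]);ex=np.array([.9957,-.0924,0]);ey=np.array([.0924,.9957,0])
S=lambda x,y,z:O+ex*x+ey*y+np.array([0,0,z])
def crop(c,x,y,w,h,W,H,marks):
    im=cv2.resize(c['image'][y:y+h,x:x+w],(W,H),interpolation=cv2.INTER_CUBIC)
    for m,col in marks:
        q=proj(c,m); cv2.circle(im,(int((q[0]-x+.5)*W/w),int((q[1]-y+.5)*H/h)),2,col,-1)
    return im
Y=(0,255,255);M=(255,0,255)
E
cat > look1.py <<'E'
from look import *
w=shot('wrist');s=shot('side')
pan=[(S(x,y,.049),Y) for x in(-.06,.06) for y in(-.11,.11)]
car=[]
d=[(S(x,0,z),M) for x,z in((-.07,.05),(-.07,.0))]
A=crop(w,0,0,512,384,533,400,pan+d)
B=crop(s,155,140,110,75,800-533,182,pan)
C=crop(s,155,140,110,75,293,200,[])
H=np.zeros((600,800,3),np.uint8);H[:400,:533]=A;H[:182,533:]=B
s1=dict(s);s1['image']=cv2.imread('pics/s1.png')
H[200:400,533:]=crop(s1,155,140,110,82,267,200,[(S(x,y,.06),Y) for x in(-.06,.06) for y in(-.11,.11)])
H[400:600,:293]=C
q=proj(w,S(-.06,0,.049)).astype(int);print(q)
x=max(0,min(q[0]-60,392));y=max(0,q[1]-25)
H[400:,300:]=crop(w,x,y,125,50,500,200,[]);print(x,y)
cv2.imwrite('pics/z4.png',H)
E
python3 look1.py
```

```text
14.45 [ 0.5068 -0.1643  0.24  ] scale-frame -0.1079 -0.0211 [ 0.046  0.999 -0.     0.   ] [-0.8 -0.1  0.3]
[270 211]
210 186
```

View pics/z4.png

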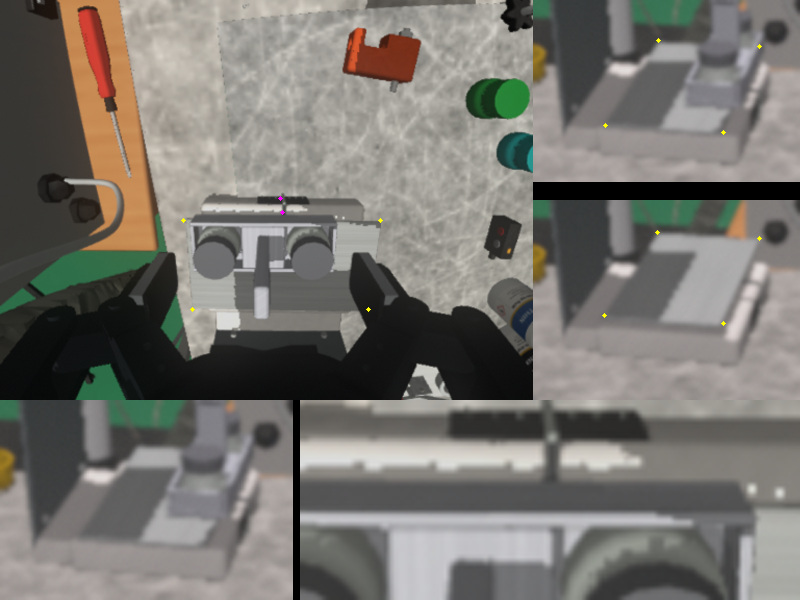

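```bash
python3 - <<'E'
from look import *
t=shot('top');s=shot('side')
toS=lambda X:np.array([(X-O)@ex,(X-O)@ey,X[2]]).round(4)
for z in(.02,.03,.04,.05,.06):
    print(z,[toS(onz(t,175+x*.3,85+y*.3,z))[:2] for x,y in((440,302),(440,323),(655,333),(655,350))])
for u,v in((735,315),(742,300),(730,345),(765,265)):
    o,d=ray(s,155+(u-533)*110/267,140+(v-200)*82/200)
    for y in(.075,.085) if u<745 else (-.085,-.095):
        k=(y-(o-O)@ey)/(d@ey);print(u,v,toS(o+k*d))
E
```

```text
0.02 [array([-0.0543,  0.0933]), array([-0.0725,  0.0914]), array([-0.0586, -0.096 ]), array([-0.0734, -0.0973])]
0.03 [array([-0.0562,  0.0945]), array([-0.0742,  0.0926]), array([-0.0604, -0.0929]), array([-0.0751, -0.0941])]
0.04 [array([-0.058 ,  0.0957]), array([-0.0759,  0.0938]), array([-0.0622, -0.0897]), array([-0.0767, -0.091 ])]
0.05 [array([-0.0599,  0.0969]), array([-0.0775,  0.0951]), array([-0.064 , -0.0866]), array([-0.0784, -0.0878])]
0.06 [array([-0.0617,  0.0981]), array([-0.0792,  0.0963]), array([-0.0658, -0.0835]), array([-0.08  , -0.0847])]
735 315 [-0.0662  0.075   0.0513]
735 315 [-0.0681  0.085   0.0563]
742 300 [-0.0737  0.075   0.0685]
742 300 [-0.0756  0.085   0.0734]
730 345 [-0.0602  0.075   0.0166]
730 345 [-0.0622  0.085   0.022 ]
765 265 [-0.0714 -0.085   0.0364]
765 265 [-0.0698 -0.095   0.0319]
```

```bash
python3 - <<'E'
from look import *
w=shot('wrist');o=bot.get_obs();p=o['eef_pos']
toS=lambda X:np.array([(X-O)@ex,(X-O)@ey,X[2]]).round(4)
print('tip',bot.tip_reach,o['joint_pos'].round(2),o['clock'])
for u,v in((191,221),(335,221)): print('rim',toS(onz(w,u/1.041,v/1.041,.075)))
for g in(0,.009,.022):
    print(g,[ (proj(w,p+ey*y+[0,0,-g])*1.041).round(0) for y in(-.0428,.0428,-.057,.057)])
print(toS(onz(w,272.5,186.8,.03)),toS(onz(w,272.5,186.8,.05)))
E
```

```text
tip 0.022 [-0.31  0.32  0.07  1.32  0.   -0.22] 14.7
rim [-0.0664 -0.0945  0.075 ]
rim [-0.0665  0.0522  0.075 ]
0 [array([171., 277.]), array([355., 277.]), array([141., 276.]), array([385., 277.])]
0.009 [array([176., 267.]), array([350., 267.]), array([148., 266.]), array([378., 267.])]
0.022 [array([183., 254.]), array([343., 254.]), array([157., 254.]), array([369., 254.])]
[-0.0809  0.0024  0.03  ] [-0.0871  0.001   0.05  ]
```

Emit:
apply_moves(
  commands=[
    [0.7,0,0,0],
    [0.7,0,0,0.1],
    [0.7,0,0,0],
    [0,0,0,0.1],
    [0,0,0,0.1],
  ],
)

```text
clock: 15.12
eef_pos: [0.4673, -0.1592, 0.2383]
tool_rot: [0.204, 0.979, 0.0, -0.0]
ft_force: [-0.4, -0.0, -0.2]
grip_width: 0.0855
grasp_force: 0.0
```

Emit:
apply_moves(
  commands=[
    [0,0,0,0.1],
    [0,0,0,0.1],
    [0,0,0,0.1],
    [0,0,0,0.1],
    [0,0,0,0.1],
  ],
)

```text
clock: 15.53
eef_pos: [0.468, -0.1593, 0.2381]
tool_rot: [0.451, 0.893, 0.0, -0.0]
ft_force: [-0.0, -0.6, -0.3]
grip_width: 0.0853
grasp_force: 0.0
```

Emit:
apply_moves(
  commands=[
    [0,0,0,0.1],
    [0,0,0,0.1],
    [0,0,0,0.1],
    [0,0,0,0.1],
    [0,0,0,0.1],
  ],
)

```text
clock: 15.95
eef_pos: [0.468, -0.1593, 0.2381]
tool_rot: [0.666, 0.746, -0.0, -0.0]
ft_force: [-0.7, -0.0, -0.2]
grip_width: 0.0858
grasp_force: 0.0
```

Emit:
apply_moves(
  commands=[
    [0,0,0,0.1],
    [0,0,0,0.1],
    [0,0,0,0],
    [0,0,0,0],
    [0,0,0,0],
  ],
)

```text
clock: 16.37
eef_pos: [0.4676, -0.1593, 0.2381]
tool_rot: [0.738, 0.675, -0.0, -0.0]
ft_force: [-1.2, -0.4, 0.1]
grip_width: 0.0854
grasp_force: 0.0
```

```bash
python3 pos.py
```

```text
16.3667 [ 0.4676 -0.1593  0.2381] scale-frame -0.1474 -0.0197 [ 0.738  0.675 -0.    -0.   ] [-1.2 -0.4  0.1]
```

Emit:
apply_moves(
  commands=[
    [0.5,0,0.3,0],
    [0.65,0,0.8,0],
    [0,0,0.9,0],
    [0,0,0.9,0],
    [0,0,0.9,0],
  ],
)

```text
clock: 16.78
eef_pos: [0.4694, -0.1353, 0.1613]
tool_rot: [0.738, 0.675, 0.0, 0.0]
ft_force: [-0.7, -0.1, 0.3]
grip_width: 0.0857
grasp_force: 0.0
```

Emit:
apply_moves(
  commands=[
    [0,0,0.9,0],
    [0,0,0.9,0],
    [0,0,0.9,0],
    [0,0,0.9,0],
    [0,0,0.5,0],
  ],
)

```text
clock: 17.2
eef_pos: [0.4681, -0.1352, 0.0781]
tool_rot: [0.738, 0.674, -0.001, -0.001]
ft_force: [-0.2, 0.0, 0.5]
grip_width: 0.0851
grasp_force: 0.0
```

```bash
python3 pos.py; cat > look2.py <<'E'
from look import *
w=shot('wrist');s=shot('side');t=shot('top')
p=bot.get_obs()['eef_pos']
H=np.zeros((600,800,3),np.uint8)
H[:350,:400]=crop(s,155,110,120,105,400,350,[(p+ex*.057-[0,0,.009],M),(p+ex*.057-[0,0,.022],Y)])
H[:300,400:]=crop(w,0,0,512,384,400,300,[])
H[300:,400:]=crop(t,280,70,133,100,400,300,[])
cv2.imwrite('pics/z5.png',H)
E
python3 look2.py
```

```text
17.2 [ 0.4681 -0.1352  0.0781] scale-frame -0.1492 0.0043 [ 0.738  0.674 -0.001 -0.001] [-0.2  0.   0.5]
```

View pics/z5.png

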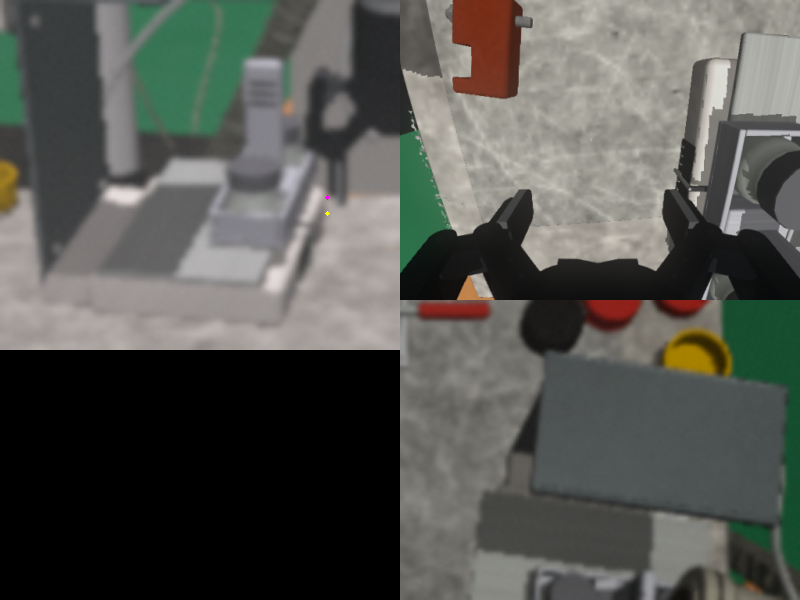

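The side crop shows the leading fingertip at (338,200), in front of the rim. A linkage bulge at (312,110) sticks out ahead of it, level with the jar tops or higher. I'll go 2 mm higher and push slowly along +tool-y, offset from the handle.

Emit:
apply_moves(
  commands=[
    [0,0.3,-0.1,0],
    [0,0.4,0,0],
    [0,0.3,0,0],
    [0,0.1,0,0],
    [0,0.1,0,0],
  ],
)

```text
clock: 17.77
eef_pos: [0.4945, -0.1387, 0.0829]
tool_rot: [0.739, 0.674, 0.0, 0.001]
ft_force: [-0.5, 0.9, -0.3]
grip_width: 0.0854
grasp_force: 0.0
```

Emit:
apply_moves(
  commands=[
    [0,0.1,0,0],
    [0,0.1,0,0],
    [0,0.1,0,0],
    [0,0.1,0,0],
    [0,0.1,0,0],
  ],
)

```text
clock: 18.18
eef_pos: [0.502, -0.1392, 0.0818]
tool_rot: [0.739, 0.674, -0.001, -0.001]
ft_force: [-3.2, 0.3, 1.0]
grip_width: 0.0854
grasp_force: 1.4
```

```bash
python3 pos.py; python3 - <<'E'
import re
s=open('look2.py').read().replace("[(p+ex*.057-[0,0,.009],M),(p+ex*.057-[0,0,.022],Y)]","[]").replace('z5','z6')
s=s.replace("H[:300,400:]=crop(w,0,0,512,384,400,300,[])","H[:300,400:]=crop(w,300,60,212,159,400,300,[])")
open('look3.py','w').write(s)
E
python3 look3.py; python3 - <<'E'
from h import *
L=[]
for i in range(8):
    o=bot.get_obs();L.append(np.r_[o['ft_force'],o['ft_torque']]);bot.camera('top')
print(np.mean(L,0).round(2))
E
```

```text
18.1833 [ 0.502  -0.1392  0.0818] scale-frame -0.115 0.0035 [ 0.739  0.674 -0.001 -0.001] [-3.2  0.3  1. ]
[-2.39  0.27  0.12  0.05  0.52 -0.02]
```

View pics/z6.png

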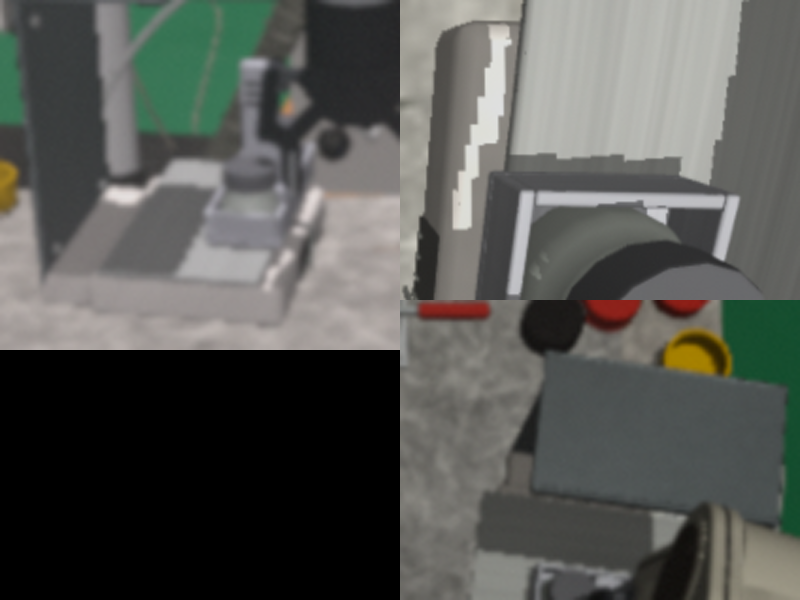

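The fingertip is pushing the rim, with about 2.4 N and the moment pointing to a low contact. The bulge sits beside the handle at (265,110) without touching it. I'll push the remaining 28 mm slowly.

Emit:
apply_moves(
  commands=[
    [0,0.1,0,0],
    [0,0.1,0,0],
    [0,0.1,0,0],
    [0,0.1,0,0],
    [0,0.1,0,0],
  ],
)

```text
clock: 19.15
eef_pos: [0.5135, -0.1404, 0.0823]
tool_rot: [0.739, 0.674, 0.0, 0.0]
ft_force: [-2.5, 0.0, -0.2]
grip_width: 0.0854
grasp_force: 1.3
```

Emit:
apply_moves(
  commands=[
    [0,0.1,0,0],
    [0,0.1,0,0],
    [0,0.1,0,0],
    [0,0.1,0,0],
    [0,0,0,0],
  ],
)

```text
clock: 19.57
eef_pos: [0.5218, -0.1412, 0.0823]
tool_rot: [0.739, 0.674, 0.0, 0.0]
ft_force: [-2.2, 0.4, 0.6]
grip_width: 0.0855
grasp_force: 0.9
```

```bash
python3 pos.py; python3 - <<'E'
from look import *
t0=cv2.imread('pics/t1.png')
w=shot('wrist','w6.png');t=shot('top','t6.png');s=shot('side','s6.png')
toS=lambda X:np.array([(X-O)@ex,(X-O)@ey,X[2]]).round(4)
g=cv2.cvtColor(w['image'],cv2.COLOR_BGR2GRAY);print(w['image'].shape)
# rim edges along wrist scene: bright rim pixels back-projected on z=.075
for yy in (.052,.045,.03,-.08,-.09):
    xs=np.arange(-.08,.05,.002);L=[]
    for x in xs:
        q=proj(w,S(x,yy,.075)).round().astype(int)
        L.append(int(g[q[1],q[0]]) if 0<=q[0]<512 and 0<=q[1]<384 else -1)
    print(yy,L)
L=[]
for i in range(6):
    o=bot.get_obs();L.append(np.r_[o['ft_force'],o['ft_torque']]);bot.camera('top')
print(np.mean(L,0).round(2))
E
```

```text
19.5667 [ 0.5218 -0.1412  0.0823] scale-frame -0.0952 0.0033 [0.739 0.674 0.    0.   ] [-2.2  0.4  0.6]
(384, 512, 3)
0.052 [78, 102, 120, 130, 131, 132, 132, 125, 92, 101, 106, 106, 178, 180, 178, 104, 70, 68, 70, 68, 144, 197, 133, 191, 191, 191, 188, 181, 173, 162, 154, 136, 109, 89, 83, 79, 76, 76, 76, 75, 76, 75, 75, 76, 85, 95, 97, 97, 96, 99, 94, 93, 94, 96, 95, 94, -1, -1, -1, -1, -1, -1, -1, -1, -1]
0.045 [51, 110, 122, 130, 128, 128, 129, 110, 94, 101, 105, 174, 177, 178, 164, 83, 67, 67, 66, 67, 182, 193, 79, 81, 83, 85, 86, 89, 92, 97, 99, 101, 103, 103, 102, 101, 100, 110, 112, 65, 62, 63, 63, 63, 61, 61, 62, 98, 107, 100, 94, 95, 95, 96, 95, 94, 95, -1, -1, -1, -1, -1, -1, -1, -1]
0.03 [41, 107, 122, 131, 132, 131, 130, 80, 96, 100, 105, 101, 100, 100, 83, 64, 65, 64, 62, 148, 108, 77, 87, 94, 95, 92, 89, 84, 87, 68, 42, 43, 42, 43, 43, 43, 44, 45, 44, 46, 61, 98, 102, 103, 103, 103, 103, 103, 101, 79, 74, 94, 98, 93, 93, 95, 93, 94, 126, -1, -1, -1, -1, -1, -1]
-0.08 [17, 16, 17, 17, 18, 17, 18, 17, 17, 16, 17, 16, 17, 17, 17, 15, 15, 16, 14, 14, 13, 13, 13, 12, 13, 12, 13, 12, 13, 15, 16, 16, 17, 18, 23, 30, 36, 38, 54, 56, 57, 57, 64, 67, 69, 73, 72, 72, 27, 13, 13, 14, 13, 14, 14, 14, 14, 14, 12, 12, 13, 13, 13, 15, 15]
-0.09 [-1, -1, -1, -1, -1, -1, -1, -1, -1, -1, -1, -1, -1, -1, -1, -1, -1, -1, -1, -1, -1, -1, -1, -1, -1, -1, -1, -1, -1, -1, -1, -1, -1, -1, -1, -1, -1, -1, -1, -1, -1, -1, -1, -1, -1, -1, -1, 69, 72, 72, 71, 23, 13, 12, 14, 14, 14, 12, 11, 12, 12, 12, 12, 11, 12]
[-1.    0.16 -0.16  0.02  0.16 -0.01]
```

```bash
cat > rim.py <<'E'
from look import *
def rim(w,ys,lo=-.055,hi=-.02,z=.075):
    g=cv2.cvtColor(w['image'],cv2.COLOR_BGR2GRAY).astype(np.float32);P=[]
    for yy in ys:
        xs=np.arange(lo,hi,.00025)
        q=np.array([proj(w,S(x,yy,z)) for x in xs],np.float32)
        v=cv2.remap(g,q[None,:,0],q[None,:,1],cv2.INTER_LINEAR)[0]
        i=int(np.argmax(np.gradient(cv2.GaussianBlur(v[:,None],(1,9),0)[:,0])));P.append((yy,xs[i],v[min(i+4,len(v)-1)]))
    P=np.array(P).round(4);print(P);k=np.polyfit(P[:,0],P[:,1],1);print('slope',k)
E
python3 - <<'E'
from rim import *
w=shot('wrist');rim(w,np.arange(.018,.051,.003))
E
```

```text
[[ 1.800000e-02 -4.350000e-02  9.987500e+01]
 [ 2.100000e-02 -4.320000e-02  9.955270e+01]
 [ 2.400000e-02 -4.270000e-02  1.024727e+02]
 [ 2.700000e-02 -4.220000e-02  1.835312e+02]
 [ 3.000000e-02 -4.220000e-02  1.806650e+02]
 [ 3.300000e-02 -4.200000e-02  1.836016e+02]
 [ 3.600000e-02 -4.150000e-02  1.923125e+02]
 [ 3.900000e-02 -4.120000e-02  1.892607e+02]
 [ 4.200000e-02 -4.100000e-02  1.891348e+02]
 [ 4.500000e-02 -4.070000e-02  1.897266e+02]
 [ 4.800000e-02 -4.050000e-02  1.874883e+02]]
slope [ 0.09939394 -0.04516182]
```

Emit:
apply_moves(
  commands=[
    [0,-0.5,0,0],
    [0,-0.5,0,0],
    [-0.3,0,0,0],
    [-0.6,0,0,0],
    [-0.6,0,0,0],
  ],
)

```text
clock: 20.48
eef_pos: [0.4994, -0.1703, 0.0827]
tool_rot: [0.739, 0.674, 0.0, 0.001]
ft_force: [-0.4, -0.1, -0.2]
grip_width: 0.0855
grasp_force: 0.0
```

Emit:
apply_moves(
  commands=[
    [-0.6,0,0,0],
    [-0.3,0,0,0],
    [0,0.3,0,0],
    [0,0.2,0,0],
    [0,0.1,0,0],
  ],
)

```text
clock: 20.9
eef_pos: [0.5098, -0.1884, 0.0823]
tool_rot: [0.739, 0.674, 0.0, 0.0]
ft_force: [0.2, -0.7, 0.5]
grip_width: 0.0854
grasp_force: 0.0
```

Emit:
apply_moves(
  commands=[
    [0,0.1,0,0],
    [0,0.1,0,0],
    [0,0.1,0,0],
    [0,0.1,0,0],
    [0,0.1,0,0],
  ],
)

```text
clock: 21.32
eef_pos: [0.5183, -0.1888, 0.0821]
tool_rot: [0.739, 0.674, -0.001, -0.001]
ft_force: [-2.4, -0.2, -0.8]
grip_width: 0.0854
grasp_force: 0.9
```

```bash
python3 pos.py; python3 - <<'E'
from rim import *
w=shot('wrist');rim(w,np.arange(-.01,.051,.006))
E
```

```text
21.3167 [ 0.5183 -0.1888  0.0821] scale-frame -0.0942 -0.0444 [ 0.739  0.674 -0.001 -0.001] [-2.4 -0.2 -0.8]
[[-1.000000e-02 -4.320000e-02  1.877891e+02]
 [-4.000000e-03 -4.270000e-02  1.903457e+02]
 [ 2.000000e-03 -4.250000e-02  1.899688e+02]
 [ 8.000000e-03 -4.220000e-02  1.886172e+02]
 [ 1.400000e-02 -4.200000e-02  1.878164e+02]
 [ 2.000000e-02 -4.170000e-02  1.870117e+02]
 [ 2.600000e-02 -4.120000e-02  1.950117e+02]
 [ 3.200000e-02 -4.100000e-02  1.940391e+02]
 [ 3.800000e-02 -4.070000e-02  1.947930e+02]
 [ 4.400000e-02 -4.020000e-02  1.759570e+02]
 [ 5.000000e-02 -3.750000e-02  1.489199e+02]]
slope [ 0.07136364 -0.04278182]
```

Emit:
apply_moves(
  commands=[
    [0,0.1,0,0],
    [0,0.1,0,0],
    [0,0.1,0,0],
    [0,0.1,0,0],
    [0,0.1,0,0],
  ],
)

```text
clock: 21.78
eef_pos: [0.5288, -0.19, 0.0823]
tool_rot: [0.739, 0.674, -0.0, -0.0]
ft_force: [-2.4, -0.3, 0.3]
grip_width: 0.0855
grasp_force: 1.0
```

```bash
python3 pos.py; python3 - <<'E'
from rim import *
w=shot('wrist');rim(w,np.arange(-.01,.045,.006))
E
```

```text
21.7833 [ 0.5288 -0.19    0.0823] scale-frame -0.0836 -0.0447 [ 0.739  0.674 -0.    -0.   ] [-2.4 -0.3  0.3]
[[-1.000000e-02 -3.500000e-02  1.923496e+02]
 [-4.000000e-03 -3.520000e-02  1.891445e+02]
 [ 2.000000e-03 -3.520000e-02  1.960527e+02]
 [ 8.000000e-03 -3.550000e-02  1.954258e+02]
 [ 1.400000e-02 -3.450000e-02  1.994375e+02]
 [ 2.000000e-02 -3.320000e-02  1.531875e+02]
 [ 2.600000e-02 -3.570000e-02  1.134131e+02]
 [ 3.200000e-02 -3.600000e-02  1.142422e+02]
 [ 3.800000e-02 -3.620000e-02  1.141436e+02]
 [ 4.400000e-02 -3.620000e-02  1.165488e+02]]
slope [-0.02131313 -0.03490768]
```

Emit:
apply_moves(
  commands=[
    [0,-0.4,0,0],
    [0,-0.6,0,0],
    [0,-0.8,0,0],
    [0,-0.8,0,0],
    [0,-0.6,0,0],
  ],
)

```text
clock: 22.25
eef_pos: [0.4638, -0.1838, 0.0824]
tool_rot: [0.739, 0.674, 0.0, 0.0]
ft_force: [-0.5, -0.3, -0.1]
grip_width: 0.0855
grasp_force: 0.0
```

Emit:
apply_moves(
  commands=[
    [0,0,-0.7,0],
    [0,0,-0.9,0],
    [0,0,-0.9,0],
    [0,0,-0.9,0],
    [0,0,-0.9,0],
  ],
)

```text
clock: 22.67
eef_pos: [0.4649, -0.184, 0.1694]
tool_rot: [0.739, 0.674, 0.001, 0.0]
ft_force: [-0.2, 0.5, 0.2]
grip_width: 0.0851
grasp_force: 0.0
```

Emit:
apply_moves(
  commands=[
    [0,0,-0.9,0],
    [0,0,-0.9,0],
    [0,0,-0.9,0],
    [0,0,-0.5,0],
    [0,0,0,0],
  ],
)

```text
clock: 23.08
eef_pos: [0.4664, -0.1846, 0.235]
tool_rot: [0.739, 0.674, 0.001, 0.003]
ft_force: [0.9, 0.5, -1.1]
grip_width: 0.0855
grasp_force: 0.0
```

```bash
python3 pos.py; cat > tilt.py <<'E'
from look import *
s=shot('side','s7.png');w=shot('wrist','w7.png');t=shot('top','t7.png')
s1=dict(s);s1['image']=cv2.imread('pics/s1.png')
def edges(c,pts,n=2):
    g=cv2.cvtColor(c['image'],cv2.COLOR_BGR2GRAY).astype(np.float32);out=[]
    for a,b in pts: # profile along world line a->b
        q=np.array([proj(c,a+(b-a)*k) for k in np.linspace(0,1,81)],np.float32)
        v=cv2.GaussianBlur(cv2.remap(g,q[None,:,0],q[None,:,1],cv2.INTER_LINEAR)[0][:,None],(1,9),0)[:,0]
        out.append(v)
    return np.array(out)
# vertical profile at pan's near face y'=.11, z .08..0.02
for nm,c in(('unloaded',s1),('loaded',s)):
    V=edges(c,[(S(x,.11,.09),S(x,.11,.01)) for x in(-.055,-.05,.0,.02,.04)])
    for v in V: print(nm,'z(mm):',[ (90-i,round(float(np.gradient(v)[i]),1)) for i in np.argsort(-abs(np.gradient(v)))[:5]])
E
python3 tilt.py
```

```text
23.0833 [ 0.4664 -0.1846  0.235 ] scale-frame -0.1463 -0.045 [0.739 0.674 0.001 0.003] [ 0.9  0.5 -1.1]
unloaded z(mm): [(np.int64(59), -6.1), (np.int64(58), -6.1), (np.int64(60), -5.6), (np.int64(57), -5.5), (np.int64(61), -4.8)]
unloaded z(mm): [(np.int64(58), -6.7), (np.int64(57), -6.5), (np.int64(59), -6.2), (np.int64(56), -5.8), (np.int64(60), -5.2)]
unloaded z(mm): [(np.int64(66), 5.5), (np.int64(67), 5.5), (np.int64(68), 5.2), (np.int64(65), 5.1), (np.int64(57), -5.0)]
unloaded z(mm): [(np.int64(47), 3.6), (np.int64(48), 3.6), (np.int64(46), 3.4), (np.int64(49), 3.4), (np.int64(50), 3.0)]
unloaded z(mm): [(np.int64(48), 3.4), (np.int64(47), 3.4), (np.int64(49), 3.2), (np.int64(46), 3.1), (np.int64(60), 2.8)]
loaded z(mm): [(np.int64(49), -4.7), (np.int64(50), -4.5), (np.int64(48), -4.4), (np.int64(51), -4.0), (np.int64(47), -3.6)]
loaded z(mm): [(np.int64(48), -4.7), (np.int64(49), -4.5), (np.int64(47), -4.4), (np.int64(50), -3.8), (np.int64(80), 3.7)]
loaded z(mm): [(np.int64(57), 5.2), (np.int64(58), 5.2), (np.int64(56), 5.1), (np.int64(59), 5.0), (np.int64(60), 4.7)]
loaded z(mm): [(np.int64(45), 4.0), (np.int64(46), 3.9), (np.int64(44), 3.8), (np.int64(47), 3.8), (np.int64(48), 3.7)]
loaded z(mm): [(np.int64(45), 4.7), (np.int64(46), 4.6), (np.int64(44), 4.6), (np.int64(47), 4.4), (np.int64(43), 4.3)]
```

```bash
python3 - <<'E'
from rim import *
w=shot('wrist')
print('rim');rim(w,np.arange(-.085,.05,.012),-.05,-.02)
print('pan front edge');rim(w,[.07,.08,.09,.1],-.08,-.045,.05)
# carrier ends along y' at x'=-.006..: print profile
g=cv2.cvtColor(w['image'],cv2.COLOR_BGR2GRAY)
for x in(-.025,-.015):
    for a,b in((-.12,-.07),(.03,.075)):
        L=[]
        for y in np.arange(a,b,.002):
            q=proj(w,S(x,y,.075)).round().astype(int);L.append(int(g[q[1],q[0]]) if 0<=q[0]<512 and 0<=q[1]<384 else -1)
        print(x,a,L)
E
```

```text
rim
[[-8.500000e-02 -3.220000e-02  1.987812e+02]
 [-7.300000e-02 -3.270000e-02  1.951855e+02]
 [-6.100000e-02 -3.300000e-02  1.959941e+02]
 [-4.900000e-02 -3.350000e-02  1.889688e+02]
 [-3.700000e-02 -3.370000e-02  1.885625e+02]
 [-2.500000e-02 -3.400000e-02  1.869766e+02]
 [-1.300000e-02 -3.400000e-02  1.923477e+02]
 [-1.000000e-03 -3.470000e-02  1.834219e+02]
 [ 1.100000e-02 -3.520000e-02  1.795000e+02]
 [ 2.300000e-02 -3.500000e-02  1.974297e+02]
 [ 3.500000e-02 -3.520000e-02  1.990000e+02]
 [ 4.700000e-02 -3.600000e-02  1.954922e+02]]
slope [-0.0261655  -0.03459714]
pan front edge
[[ 7.000000e-02 -7.650000e-02  1.783643e+02]
 [ 8.000000e-02 -7.550000e-02  1.964922e+02]
 [ 9.000000e-02 -5.800000e-02  1.741445e+02]
 [ 1.000000e-01 -5.770000e-02  1.768750e+02]]
slope [ 0.739   -0.12974]
-0.025 -0.12 [110, 116, 98, 98, 97, 154, 174, 175, 185, 192, 198, 195, 199, 159, 100, 86, 85, 88, 99, 136, 147, 110, 116, 136, 138]
-0.025 0.03 [95, 100, 103, 105, 107, 105, 94, 87, 91, 124, 107, 194, 203, 122, 192, 194, 195, 194, 195, 195, 195, 194, 194]
-0.015 -0.12 [96, 96, 96, 97, 97, 119, 188, 195, 203, 203, 199, 191, 198, 173, 107, 84, 94, 95, 66, 53, 52, 52, 53, 53, 53]
-0.015 0.03 [48, 46, 46, 46, 46, 49, 72, 104, 112, 105, 109, 172, 202, 119, 171, 191, 192, 193, 194, 192, 193, 194, 196]
```

```bash
python3 -c "
from workcell import bot
print(bot.job_done())"
```

```text
the job is handed in; nothing more can be done
None
```

I handed the job in at about 23 s with the carrier on the pan and the robot clear, but `job_done()` returned no verdict; by my last camera measurements the carrier sits about 7 mm forward of the pan's centre (limit 12), 21 mm sideways (limit 35) and 0.03 rad off square (limit 0.15), with the pan level to about 0.01 rad (limit 0.05).

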